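# Open the brush-cap glue pot in its desk block

## Task

Stand the square glue pot upright and fully down in the square well of the wooden desk block so that it cannot turn, and only then twist its tight cap anticlockwise, stopping as soon as the thread lets go, and lift it straight up without pulling the pot out of the well. Finish while still holding the cap, upright and steady, just above the pot's mouth: clear of the neck, its brush hanging inside the mouth and touching nothing. Leave the cup, the orange, the embroidery hoop and the thread reel where they are.

Things in the scene. Friction and masses are not known exactly. Their poses are not given: they have to be found in the camera images.
- pot: Loose white plastic glue pot, about 0.24 kg; square body 62 x 62 mm, 61 mm high, heel stepped in to 56 mm over the lowest 3 mm. Origin: centre of the underside; x, y square to its faces, z up. Starts standing on the table, cap tight on it: lifting the cap lifts both. A cone (57 mm wide at 60 mm height, 38 mm at 66 mm) leads to the neck.
- mouth (a point): Centre of the rim of the pot's round neck, 88 mm above the pot's underside, on its axis. The neck is 38 mm wide outside, 30 mm inside.
- cap: Black round ribbed screw cap, 56 mm diameter (57 mm over corners), 26 mm high, 45 g, a brush fixed under its centre. Origin: centre of its lower edge; z up. Closed, it sits centred on the neck, lower edge 69 mm and top 95 mm above the pot's underside, its x axis along the pot's x. It must rise 19 mm from closed to clear the rim.
- brush_tip (a point): Lower tip of the cap's brush, on the cap's axis 51 mm below its lower edge; the brush is 9 mm thick at most.
- cap_edge (a point): Point on the cap's side, 28 mm from the axis along the cap's x, half-way up: shows how far it is turned. Quick thread: turned anticlockwise (seen from above) the cap is free to lift from about 42 to 92 degrees from closed; near 100 it meets a hard stop. Turning takes about 0.3 to 0.4 N m, against the friction of a springy seal; it need not be raised while turning.
- block: Wooden desk block fixed to the table, 100 mm (x) x 250 mm (y) x 40 mm high. Origin: on the table under the centre of its square well; the block reaches 50 mm to its +y side of there and 200 mm to its -y side, where an open trough holds pencils and pegs.
- well (a point): Centre of the floor of the square well, 6 mm above the table; axes as the block's. The well is 67 x 67 mm, 34 mm deep, square to the block, its upper edge chamfered 3 mm. The pot goes in any of its four ways round.
- cup: Bystander: paper coffee cup with black lid, 86 mm wide, 108 mm high; origin at the underside's centre.
- orange: Bystander: an orange, 76 mm wide, 69 mm high; origin at the underside's centre.
- hoop: Bystander: wooden embroidery hoop lying flat, 130 mm across, 11 mm high; origin at the underside's centre.
- reel: Bystander: wooden thread reel standing, 40 mm wide, 50 mm high; origin at the underside's centre.
Not all that is in view belongs to the job. What is shaped like the cap but turquoise or yellow is not meant.

How it is judged:
On the way, in this order (a step that is already met when the one before it is completed fails the run):
1. the pot stands fully down in the square well, upright (horizontal distance between pot and well below 0.006 m and z of pot in the frame of well below 0.004 m and angle between pot's own z axis and vertical below 0.08 rad), for 0.2 s.
2. the cap is turned out of its thread (35 degrees or more) while the pot stays in the well (angle between the x axis of cap and the x axis of pot, either way round above 0.6 rad and z of cap in the frame of pot below 0.088 m and horizontal distance between pot and well below 0.006 m and z of pot in the frame of well below 0.012 m), for 0.05 s.
At the end, for the whole second after the job is handed in: The pot stands upright and fully down in the well (within 6 mm of centre, under 4 mm up). The fingers hold the cap still and upright (within 11 degrees), its lower edge 1 to 37 mm above the neck's rim, within 12 mm of the pot's axis, cap and brush not touching the pot (all of step 1 and z of cap in the frame of pot between 0.089 and 0.125 m and horizontal distance between cap and pot below 0.012 m and angle between cap's own z axis and vertical below 0.2 rad and contact force between the fingers and cap above 1 N and contact force between cap and pot below 0.3 N and linear speed of cap below 0.02 m/s); the arm keeps its last pose, push and grip.
It fails at once if the cap was turned while the pot was not braced in the well, or the pot was pulled out with the loosened cap (angle between the x axis of cap and the x axis of pot, either way round above 0.4 rad and (z of pot in the frame of well above 0.02 m or horizontal distance between pot and well above 0.012 m)).
It fails at once if the cap was turned on to its stop (past 96 degrees), long after the thread let go (x of cap_edge in the frame of pot below -0.003 m and z of cap in the frame of pot below 0.075 m).
It fails at once if the cup, the orange, the hoop or the reel was disturbed (distance of any of cup, orange, hoop, reel from where it was at the start of the episode above 0.03 m).
It also fails if it takes over 45 s, if anything falls off the work surface, if the arm or the gripper's body presses on something with over 40 N, if the wrist force passes 120 N, or if a joint passes its speed limit or range.

## Robot

A 7-joint arm with a two-finger parallel gripper is mounted at the origin on the work surface. World frame = base frame: x ahead of the robot, y to its left, z up, the work surface at z = 0. Lengths are in m, angles in rad, forces in N, time in s.
With the tool pointing down it reaches from about 0.425 to 0.875 m from the base axis. Payload 4.7 kg.
Tool frame: the origin (TCP) lies at the centre of the arm's flange, where the gripper is bolted on; the fingertips stand 182 mm ahead of it and the grasp point (between the pads) lies ahead of it (ctrl.hold_point_z is the z of the grasp point in the tool frame, in m); z points along the fingers, y is the direction in which the jaws open and shut (so a half turn about z gives the same grasp; the last joint's range is limited). The gripper opens to 87 mm and grips with 3 to 60 N. Pads are 19 mm wide; open, the fingers measure 117 mm over their backs; the gripper's body (75 mm by 190 mm) begins 51 mm behind the grasp point.
Start: joints at [-1.171, 0.321, -0.07, 1.45, 0.023, 1.371, -0.057], TCP at [0.245, 0.602, 0.405] pointing down, gripper open.
Joint ranges: [-2.86, 2.86], [-0.3, 2.09], [-1.38, 1.24], [0.06, 2.45], [-1.56, 4.7], [0.09, 2.05], [-2.69, 2.69]. Speed limits (rad/s): [2.57, 2.57, 3.14, 3.14, 3.14, 3.14, 3.14].

## Interface

Orientations are given as a rotation vector (axis times angle).
In Python, from bench import get_state, imaging, workorder, ctrl gives the robot as it stands.
- The arm moves only by the tool step_arm, never from a script. Its argument "increments" is a list of rows, each an object of numbers: "claw": the opening, from 0 (shut) to 1 (fully open); "tx", "ty", "tz": the shift along the tool's x, y, z in m; "spin": the turn about the tool's z in degrees. A call has 1 to 8 rows; each row is the pose to reach, as a shift and turn from the pose commanded when the call began, along the tool's axes at that moment; what a row does not reach only later rows make up. A row lasts 1/12 s, in which the tool goes at most 41.7 mm and 7.16 degrees, less where a joint would pass 70% of its speed; a pose out of reach is approached as far as the arm can. A call with a gripper value outside its range is refused whole. The fingers move at their own pace and stop on an object; "force" is the grip in N (left out, the last holds). Time passes only in rows, so rows that repeat a pose let the fingers close. It gives the time, the measured TCP pose, the force and the opening at its end, in the units of the state.
- get_state(): the state, without advancing time (a new reading comes with each control period).
- imaging.get_image(name): name is "scene" or "top"; returns the picture (384x512x3 uint8, blue, green, red); there is no depth.
- imaging.camera_params(name): a dict with "intrinsics" (3x3 intrinsics, pixels), "distortion" ([k1, k2, p1, p2, k3] as OpenCV has them; the pictures are not rectified), "camera_from_world" (4x4, takes a point from world to camera coordinates). Camera axes: x right, y down, z forward; pixel columns grow to the right and rows downward; lengths in m; the calibration is good to about 2 mm. A picture is of the moment at which its call begins. camera_params takes no time and is no camera call.
- workorder.close_job(): hands the job in, once; it reports no verdict.
The state is a dict: "time": time; "joint_positions": joint angles; "qd": joint speeds; "joint_torque": joint torques, N m; "position": TCP position; "tool_rot": TCP orientation; "ft_force": force on the tool from outside, world axes, zero at the start; "torque": the same for the moment, N m; "grip_width": opening from 0.0 (shut) to 1.0 (fully open).
Only numpy, scipy, OpenCV 4.12 (cv2) and the standard library are available. Lean on these libraries where they do the work, as an engineer would, in place of code of your own. Each camera call takes 0.05 s, during which the arm holds its last target. There are 200 camera calls.

## Working session

There is one attempt and no reset: what is moved stays moved. The work goes in short steps, Python scripts to look and compute and a tool call to move; the robot and the scene stay as the last step left them, time stands still between calls to the robot, and variables do not carry over. Pictures are saved under pics/ and viewed, on a budget of 10 in all, crops included, one or two more only if the job needs it, and the job is handed in when it is done.

Besides the shell and the picture viewer there is one more tool, called in YAML: its name, and indented under it one key for each argument. step_arm: Moves the arm, as the interface text tells. Its arguments: {"type":"object","properties":{"increments":{"type":"array"},"force":{"type":"number"}},"required":["increments"]}

```bash
ls; mkdir -p pics; python3 - <<'E'
from bench import get_state, imaging, ctrl
import cv2
for n in("scene","top"):
    cv2.imwrite(f"pics/{n}0.png",imaging.get_image(n))
    p=imaging.camera_params(n);print(n,p)
print(get_state(),ctrl.hold_point_z)
E
```

```text
pics
scene {'intrinsics': array([[485.62955311,   0.        , 255.26772476],
       [  0.        , 485.62955311, 186.36930145],
       [  0.        ,   0.        ,   1.        ]]), 'distortion': array([-0.14293182,  0.        ,  0.        ,  0.        ,  0.        ]), 'camera_from_world': array([[-0.5602905 ,  0.8281783 , -0.01397378,  0.20902381],
       [ 0.64263485,  0.4239965 , -0.6381594 , -0.39741196],
       [-0.52258493, -0.36653469, -0.76977744,  1.48963674],
       [ 0.        ,  0.        ,  0.        ,  1.        ]])}
top {'intrinsics': array([[398.2117478 ,   0.        , 252.39481829],
       [  0.        , 398.2117478 , 193.6313164 ],
       [  0.        ,   0.        ,   1.        ]]), 'distortion': array([-0.09750168,  0.        ,  0.        ,  0.        ,  0.        ]), 'camera_from_world': array([[-0.12053246, -0.99269685, -0.00498864,  0.20170707],
       [-0.97229267,  0.11906596, -0.20117224,  0.58676239],
       [ 0.20029702, -0.01939737, -0.97954318,  0.94305979],
       [ 0.        ,  0.        ,  0.        ,  1.        ]])}
{'time': 0.1, 'joint_positions': array([-1.170912  ,  0.32176327, -0.07008662,  1.45156392,  0.02261886,
        1.37079171, -0.05690614]), 'qd': array([ 0.00017514, -0.00214591, -0.00161261, -0.00209735, -0.00051127,
       -0.00015454, -0.0006691 ]), 'joint_torque': array([-2.47617245e-04, -4.92574596e+01, -4.05993825e-01, -3.13398886e+01,
       -6.41014916e-02,  3.94804403e-02,  8.70927079e-05]), 'position': array([0.24454871, 0.60204571, 0.4037558 ]), 'tool_rot': array([-6.02152191e-01, -3.08311601e+00,  2.70933480e-03]), 'ft_force': array([-0.67526862,  0.23868521, -0.18182876]), 'torque': array([0.00888612, 0.0161164 , 0.03472042]), 'grip_width': 0.9989917139723472} 0.1635
```

View pics/scene0.png

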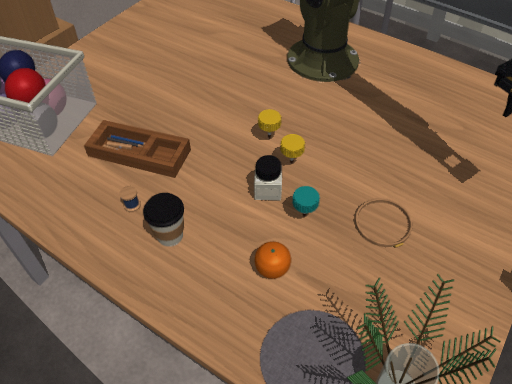

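View pics/top0.png

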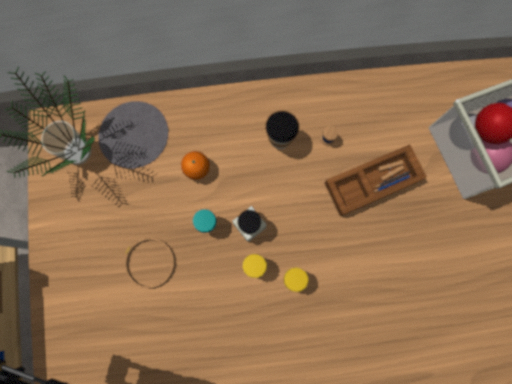

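The scene camera shows the white pot with its black cap at (268,168). In the top view the cap is at (249,222) and the block's well is at about (350,192).

These could be mistaken for the cap:
- cup lid: scene (164,208), top (283,126)
- turquoise cap: scene (306,200), top (204,221)
- yellow caps: scene (269,121) and (293,146)

I choose the black one on the white square body, and check it in a close crop.

```bash
python3 - <<'E'
import cv2,numpy as np
t=cv2.imread("pics/top0.png");s=cv2.imread("pics/scene0.png")
def c(im,x,y,w,h,k):return cv2.resize(im[y:y+h,x:x+w],None,fx=k,fy=k,interpolation=cv2.INTER_CUBIC)
a=c(t,225,198,50,50,6);b=c(s,245,150,50,60,5);b2=c(t,320,142,110,76,7)
out=np.zeros((600,800,3),np.uint8)
out[:300,:300]=a[:300,:300];out[:300,310:560]=b
b2=c(s,80,118,115,60,6) ;
d=c(t,320,142,110,76,3.5);out[305:305+d.shape[0],:d.shape[1]]=d
e=c(s,80,118,115,60,3.5);out[305:305+e.shape[0],390:390+e.shape[1]]=e[:, :410]
cv2.imwrite("pics/crop1.png",out)
E
```

```text
(no output)
```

View pics/crop1.png

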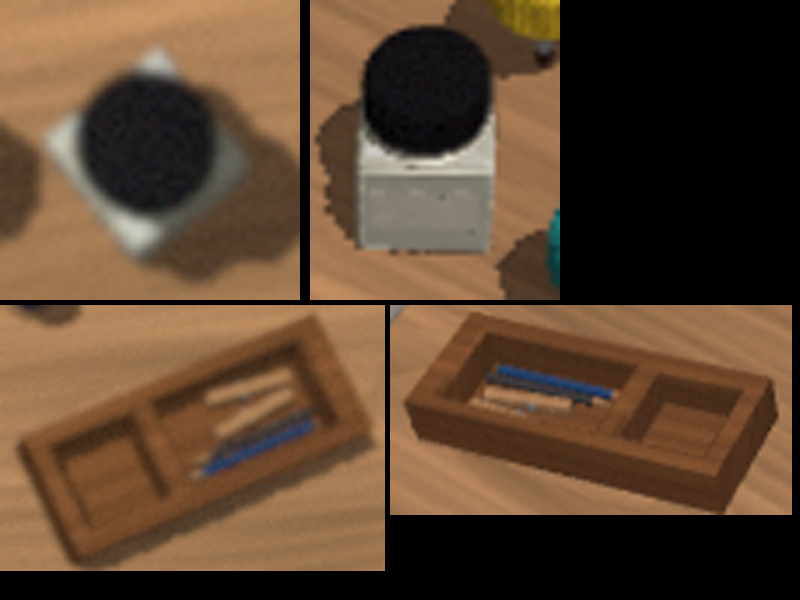

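```bash
cat > h.py <<'E'
import numpy as np,cv2
from bench import get_state, imaging, ctrl
from scipy.optimize import least_squares
def proj(n,P):
    p=imaging.camera_params(n);T=p["camera_from_world"]
    return cv2.projectPoints(np.asarray(P,float).reshape(-1,1,3),cv2.Rodrigues(T[:3,:3])[0],T[:3,3],p["intrinsics"],p["distortion"])[0].reshape(-1,2)
def place(q,L):
    c,s=np.cos(q[2]),np.sin(q[2]);L=np.asarray(L,float)
    return L@np.array([[c,s,0],[-s,c,0],[0,0,1]])+[q[0],q[1],0]
def fit(obs,x0):  # obs: list (cam, local pts, pixels)
    f=lambda q:np.concatenate([(proj(n,place(q,L))-np.array(U)).ravel() for n,L,U in obs])
    r=least_squares(f,x0,loss="soft_l1",x_scale=[.1,.1,1]);return r.x,f(r.x).reshape(-1,2)
def ray(n,u,z):
    p=imaging.camera_params(n);T=p["camera_from_world"];d=np.r_[cv2.undistortPoints(np.array([[u]],float),p["intrinsics"],p["distortion"])[0,0],1]
    R=T[:3,:3];o=-R.T@T[:3,3];d=R.T@d;return o+d*(z-o[2])/d[2]
E
cat > m.py <<'E'
from h import *
np.set_printoptions(precision=4,suppress=True)
un=lambda P,k,ox,oy,cx=0,cy=0:[((x-ox+.5)/k-.5+cx,(y-oy+.5)/k-.5+cy) for x,y in P]
for n,u in(("top",(249.5,221.8)),):print("cap",ray(n,u,.095))
pT=un([(158,47),(47,137),(138,257),(247,160)],6,0,0,225,198)
pS=un([(359,173),(492,177),(360,250),(489,250)],5,310,0,245,150)
bS=un([(475,313),(407,402),(775,380),(728,478)],3.5,390,305,80,118)
wS=un([(652,373),(743,388),(712,455),(622,437)],3.5,390,305,80,118)
bT=un([(20,440),(82,563),(372,435),(318,315)],3.5,0,305,320,142)
print("pot top face T",[ray("top",u,.061)[:2] for u in pT]);print("pot S",[ray("scene",u,z)[:2] for u,z in zip(pS,(.061,.061,.003,.003))])
print("block S",np.array([ray("scene",u,.04)[:2] for u in bS]),"well S",np.array([ray("scene",u,.04)[:2] for u in wS]),"\nblock T",np.array([ray("top",u,.04)[:2] for u in bT]))
E
python3 m.py
```

```text
cap [0.5322 0.1451 0.095 ]
pot top face T [array([0.5773, 0.1365]), array([0.5453, 0.1867]), array([0.4914, 0.1551]), array([0.5257, 0.1057])]
pot S [array([0.5799, 0.1386]), array([0.5491, 0.1896]), array([0.5788, 0.1374]), array([0.5456, 0.1877])]
block S [[ 0.6013 -0.3293]
 [ 0.6963 -0.3028]
 [ 0.5329 -0.09  ]
 [ 0.6242 -0.0571]] well S [[ 0.5761 -0.1701]
 [ 0.5517 -0.1042]
 [ 0.6139 -0.0803]
 [ 0.6356 -0.145 ]] 
block T [[ 0.6233 -0.0634]
 [ 0.5266 -0.0942]
 [ 0.595  -0.3301]
 [ 0.6929 -0.308 ]]
```

```bash
cat >> m.py <<'E'
a=.031
pq,pr=fit([("top",[[a,a,.061],[-a,a,.061],[-a,-a,.061],[a,-a,.061]],[pT[1],pT[2],pT[3],pT[0]]),
 ("scene",[[a,-a,.061],[a,a,.061],[a,-a,.003],[a,a,.003]],pS)],[.534,.146,.56])
w=.0365
C=lambda x,y:[x,y,.04]
bq,br=fit([("scene",[C(-.05,-.2),C(.05,-.2),C(-.05,.05),C(.05,.05),C(-w,-w),C(-w,w),C(w,w),C(w,-w)],bS+wS),
 ("top",[C(.05,.05),C(-.05,.05),C(-.05,-.2),C(.05,-.2)],bT)],[.595,-.12,.28])
print("pot",pq,np.degrees(pq[2]));print(pr);print("block",bq,np.degrees(bq[2]));print(br)
for n,t,s,z in(("cup",(283,124),(164,206),.108),("orange",(195,165),(273,260),.04),("reel",(331,132),(130,190),.05),("yel1",(255,266),(269,116),.05),("yel2",(297,279),(293,141),.05),("turq",(204,221),(306,194),.05)):print(n,ray("top",t,z),ray("scene",s,z))
R=cv2.Rodrigues(get_state()["tool_rot"])[0];print(R)
E
python3 m.py|tail -32
```

```text
[ 0.6929 -0.308 ]]
pot [0.5358 0.1463 0.5602] 32.094998910214535
[[-0.9365 -0.0027]
 [-0.4462 -0.5983]
 [ 0.8524 -0.1993]
 [-0.0425 -0.4873]
 [-0.435  -0.8207]
 [ 0.598  -1.1343]
 [-0.2369 -0.2676]
 [ 0.5055  0.2219]]
block [ 0.5909 -0.1254  0.2861] 16.391713413200968
[[-0.0023 -0.7032]
 [ 0.2079 -0.2846]
 [ 0.5438 -1.1881]
 [-2.1291 -0.9072]
 [ 2.405  -2.3991]
 [ 2.6516 -0.9151]
 [-0.392   0.4832]
 [-1.678  -0.6741]
 [-0.1429 -0.5544]
 [-1.153  -0.7183]
 [ 0.1059 -1.6411]
 [-1.9133 -0.6497]]
cup [0.7638 0.033  0.108 ] [0.7629 0.0388 0.108 ]
orange [0.7052 0.2687 0.04  ] [0.7115 0.2733 0.04  ]
reel [ 0.7488 -0.0973  0.05  ] [ 0.743 -0.094  0.05 ]
yel1 [0.4276 0.1446 0.05  ] [0.3618 0.036  0.05  ]
yel2 [0.3837 0.0463 0.05  ] [0.4058 0.1348 0.05  ]
turq [0.5539 0.2583 0.05  ] [0.5326 0.2456 0.05  ]
[[-0.9265  0.3763 -0.0006]
 [ 0.3763  0.9265 -0.0017]
 [-0.0001 -0.0017 -1.    ]]
```

Both cameras agree. The pot is at about (0.535, 0.146) with yaw 32°, and the well at (0.591, −0.125) with yaw 16.4°. I approach high first.

step_arm:
  increments:
    - {"tx":-0.035,"ty":-0.025,"claw":1}
    - {"tx":-0.067,"ty":-0.048}
    - {"tx":-0.1,"ty":-0.072}
    - {"tx":-0.134,"ty":-0.096}
    - {"tx":-0.168,"ty":-0.12}
    - {"tx":-0.2,"ty":-0.143}
    - {"tx":-0.22,"ty":-0.157}
    - {"tx":-0.22,"ty":-0.157}
  force: 30

```text
invalid input at $.increments[0]: expected keys claw, tx, ty, tz, spin
```

step_arm:
  increments:
    - {"tx":-0.035,"ty":-0.025}
    - {"tx":-0.067,"ty":-0.048}
    - {"tx":-0.1,"ty":-0.072}
    - {"tx":-0.134,"ty":-0.096}
    - {"tx":-0.168,"ty":-0.12}
    - {"tx":-0.2,"ty":-0.143,"tz":0.01}
    - {"tx":-0.22,"ty":-0.157,"tz":0.03}
    - {"tx":-0.22,"ty":-0.157,"tz":0.04}

```text
invalid input at $.increments[0]: expected keys claw, tx, ty, tz, spin
```

```bash
cat > look.py <<'E'
import sys
from h import *
np.set_printoptions(precision=4,suppress=True)
name=sys.argv[1];tx,ty,tw,th,sx,sy,sw,sh=map(int,sys.argv[2:10])
t=imaging.get_image("top");s=imaging.get_image("scene")
cv2.imwrite(f"pics/{name}_t.png",t);cv2.imwrite(f"pics/{name}_s.png",s)
out=np.zeros((600,800,3),np.uint8)
for i,(im,x,y,w,h) in enumerate(((t,tx,ty,tw,th),(s,sx,sy,sw,sh))):
    k=min(395/w,600/h);c=cv2.resize(im[y:y+h,x:x+w],None,fx=k,fy=k,interpolation=cv2.INTER_CUBIC)[:600,:395];out[:c.shape[0],i*400:i*400+c.shape[1]]=c;print("scale",k)
cv2.imwrite(f"pics/{name}.png",out)
st=get_state();R=cv2.Rodrigues(st["tool_rot"])[0];print(st["time"],st["position"],st["ft_force"],st["torque"],st["grip_width"]);print(R);print("hold",st["position"]+R[:,2]*ctrl.hold_point_z, "joints",st["joint_positions"])
E
python3 look.py a 200 150 110 140 210 100 110 150
```

```text
scale 3.590909090909091
scale 3.590909090909091
0.2 [0.2446 0.6021 0.4041] [-0.3698  1.0626 -0.1202] [ 0.0087 -0.0442  0.0172] 1.0016285483085339
[[-0.9265  0.3763 -0.0003]
 [ 0.3763  0.9265 -0.0011]
 [-0.0001 -0.0011 -1.    ]]
hold [0.2445 0.6019 0.2406] joints [-1.1709  0.3215 -0.0701  1.4512  0.0226  1.3708 -0.0569]
```

View pics/a.png

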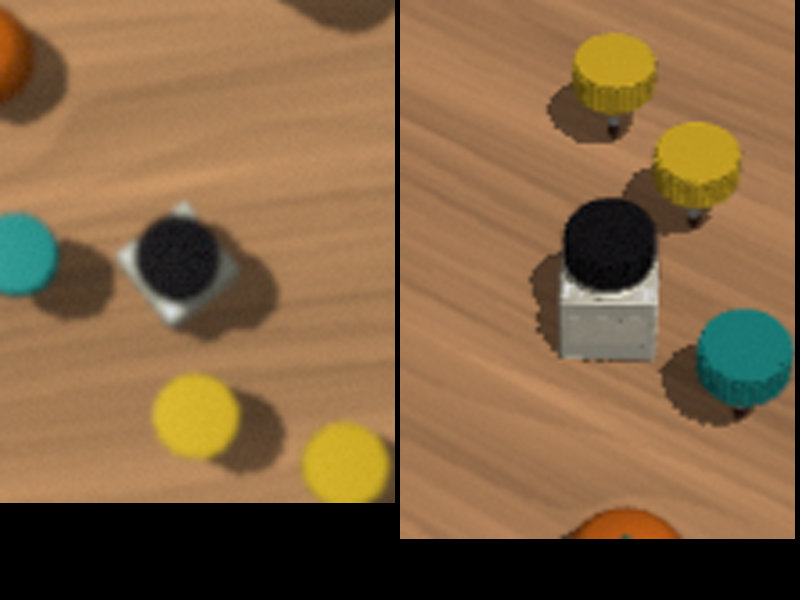

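The arm did not move, because every row needs all five keys. The picture shows the black cap on the white pot (top view crop (178,258)) and the distractor caps standing on their brushes more than 75 mm away. I resend the move with complete rows.

step_arm:
  increments:
    - {"claw":1,"tx":-0.034,"ty":-0.024,"tz":0,"spin":0}
    - {"claw":1,"tx":-0.067,"ty":-0.048,"tz":0,"spin":0}
    - {"claw":1,"tx":-0.1,"ty":-0.072,"tz":0,"spin":0}
    - {"claw":1,"tx":-0.134,"ty":-0.096,"tz":0,"spin":0}
    - {"claw":1,"tx":-0.168,"ty":-0.12,"tz":0,"spin":0}
    - {"claw":1,"tx":-0.2,"ty":-0.143,"tz":0,"spin":0}
    - {"claw":1,"tx":-0.22,"ty":-0.157,"tz":0,"spin":0}
    - {"claw":1,"tx":-0.22,"ty":-0.157,"tz":0,"spin":0}
  force: 30

```text
time: 0.87
position: [0.3937, 0.3679, 0.405]
tool_rot: [0.618, 3.078, -0.003]
ft_force: [0.3, 0.4, -0.0]
grip_width: 0.997
```

step_arm:
  increments:
    - {"claw":1,"tx":-0.034,"ty":-0.024,"tz":0,"spin":0}
    - {"claw":1,"tx":-0.067,"ty":-0.048,"tz":0,"spin":0}
    - {"claw":1,"tx":-0.1,"ty":-0.072,"tz":0,"spin":0}
    - {"claw":1,"tx":-0.134,"ty":-0.096,"tz":0,"spin":0}
    - {"claw":1,"tx":-0.168,"ty":-0.12,"tz":0,"spin":0}
    - {"claw":1,"tx":-0.2,"ty":-0.143,"tz":0.01,"spin":0}
    - {"claw":1,"tx":-0.22,"ty":-0.157,"tz":0.03,"spin":0}
    - {"claw":1,"tx":-0.22,"ty":-0.157,"tz":0.04,"spin":0}

```text
time: 1.53
position: [0.5363, 0.1395, 0.3633]
tool_rot: [0.616, 3.079, -0.005]
ft_force: [-0.7, -0.3, -0.6]
grip_width: 1.002
```

```bash
python3 look.py b 200 150 110 140 210 60 110 150
```

```text
scale 3.590909090909091
scale 3.590909090909091
1.6333 [0.5336 0.1451 0.3624] [-0.7983  0.4142 -0.3758] [0.0976 0.0574 0.0509] 1.0003327893914538
[[-0.9257  0.3783 -0.0044]
 [ 0.3783  0.9257 -0.0013]
 [ 0.0036 -0.0029 -1.    ]]
hold [0.5329 0.1449 0.1989] joints [-0.5998  0.1416  0.3142  1.762  -0.046   1.2497  0.909 ]
```

View pics/b.png

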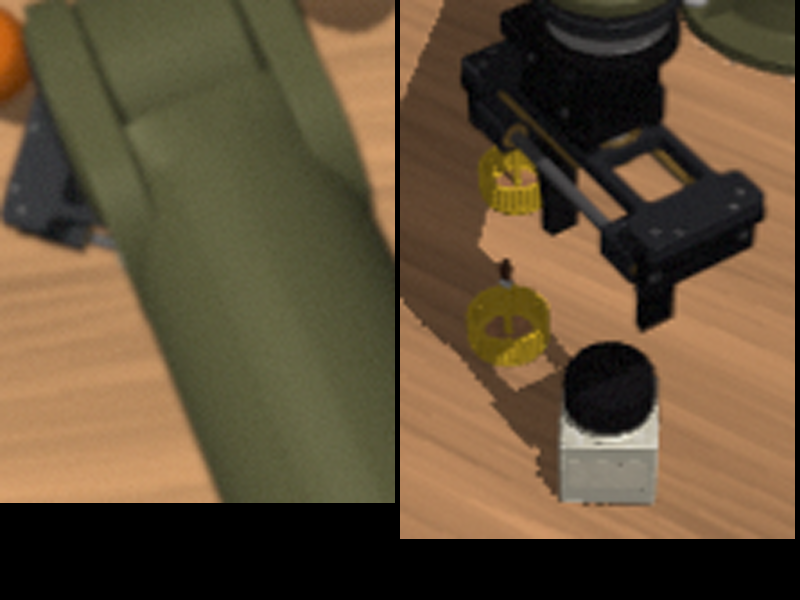

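The gripper hangs above the pot, with the pot at crop (608,390) and the fingers around (560,210) and (655,300). The yellow caps lie differently than before, and the turquoise one is gone from its spot. I check the whole picture.

View pics/b_s.png

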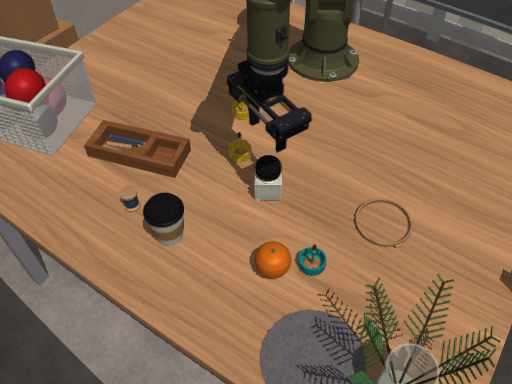

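```bash
python3 - <<'E'
from h import *
print(ray("scene",(239,153),.01),ray("scene",(238,135),.07),ray("scene",(240,111),.01),ray("scene",(312,265),.01))
for h in (.0,.1636-.0):print(proj("scene",[[.5345,.146,.095]]))
s=cv2.imread("pics/b_s.png");a=cv2.imread("pics/scene0.png");print(np.abs(s[185:200,255:282].astype(int)-a[185:200,255:282]).mean())
E
```

```text
[0.48167027 0.02420222 0.01      ] [0.47910107 0.02228578 0.07      ] [ 0.35084239 -0.06525107  0.01      ] [0.66131668 0.3387852  0.01      ]
[[268.31835961 162.78759173]]
[[268.31835961 162.78759173]]
7.764609053497942
```

The decoy caps stood on their brushes and toppled by themselves. The nearest is now at (0.48, 0.02), clear of the grasp, and the pot has not moved. I descend and grip.

step_arm:
  increments:
    - {"claw":1,"tx":-0.001,"ty":0.0015,"tz":0.02,"spin":0}
    - {"claw":1,"tx":-0.001,"ty":0.0015,"tz":0.045,"spin":0}
    - {"claw":1,"tx":-0.001,"ty":0.0015,"tz":0.07,"spin":0}
    - {"claw":1,"tx":-0.001,"ty":0.0015,"tz":0.09,"spin":0}
    - {"claw":1,"tx":-0.001,"ty":0.0015,"tz":0.106,"spin":0}
    - {"claw":1,"tx":-0.001,"ty":0.0015,"tz":0.115,"spin":0}
    - {"claw":1,"tx":-0.001,"ty":0.0015,"tz":0.115,"spin":0}
    - {"claw":1,"tx":-0.001,"ty":0.0015,"tz":0.115,"spin":0}

```text
time: 2.3
position: [0.5355, 0.1481, 0.2503]
tool_rot: [0.599, 3.084, 0.001]
ft_force: [-0.4, -0.6, 0.4]
grip_width: 1.0
```

step_arm:
  increments:
    - {"claw":0.6,"tx":0,"ty":0,"tz":0,"spin":0}
    - {"claw":0.3,"tx":0,"ty":0,"tz":0,"spin":0}
    - {"claw":0,"tx":0,"ty":0,"tz":0,"spin":0}
    - {"claw":0,"tx":0,"ty":0,"tz":0,"spin":0}
    - {"claw":0,"tx":0,"ty":0,"tz":0,"spin":0}
    - {"claw":0,"tx":0,"ty":0,"tz":0,"spin":0}
    - {"claw":0,"tx":0,"ty":0,"tz":0,"spin":0}
    - {"claw":0,"tx":0,"ty":0,"tz":0,"spin":0}
  force: 35

```text
time: 2.97
position: [0.5357, 0.1466, 0.25]
tool_rot: [0.602, 3.083, 0.0]
ft_force: [-0.0, -0.5, 2.0]
grip_width: 0.638
```

```bash
python3 look.py c 200 150 110 140 210 100 110 150
```

```text
scale 3.590909090909091
scale 3.590909090909091
3.0667 [0.5357 0.1467 0.25  ] [ 0.1195 -0.9823  1.8793] [-0.145   0.1358 -0.0463] 0.641049508198123
[[-0.9265  0.3764  0.0003]
 [ 0.3764  0.9265  0.    ]
 [-0.0003  0.0001 -1.    ]]
hold [0.5358 0.1467 0.0865] joints [-0.5851  0.2548  0.3062  1.8753 -0.0889  1.0243  0.943 ]
```

View pics/c.png

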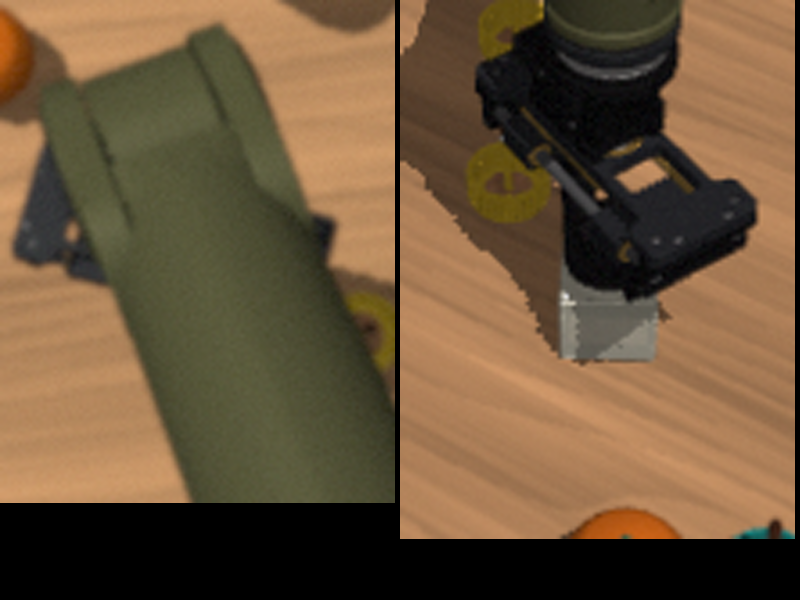

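The opening is 55.8 mm, so the cap is held; the picture shows the jaws on the cap and the pot square below them at crop (608,320). Next: lift, carry to above the well and turn 15.7° clockwise.

step_arm:
  increments:
    - {"claw":0,"tx":0,"ty":0,"tz":-0.005,"spin":0}
    - {"claw":0,"tx":0,"ty":0,"tz":-0.02,"spin":0}
    - {"claw":0,"tx":0,"ty":0,"tz":-0.04,"spin":0}
    - {"claw":0,"tx":0,"ty":0,"tz":-0.06,"spin":0}
    - {"claw":0,"tx":0,"ty":0,"tz":-0.08,"spin":0}
    - {"claw":0,"tx":0,"ty":0,"tz":-0.095,"spin":0}
    - {"claw":0,"tx":0,"ty":0,"tz":-0.1,"spin":0}
    - {"claw":0,"tx":0,"ty":0,"tz":-0.1,"spin":0}

```text
time: 3.73
position: [0.5359, 0.1469, 0.3508]
tool_rot: [0.602, 3.082, 0.002]
ft_force: [-0.4, -0.5, -3.9]
grip_width: 0.64
```

step_arm:
  increments:
    - {"claw":0,"tx":-0.0065,"ty":-0.01,"tz":0,"spin":0}
    - {"claw":0,"tx":-0.02,"ty":-0.03,"tz":0,"spin":2}
    - {"claw":0,"tx":-0.035,"ty":-0.053,"tz":0,"spin":4}
    - {"claw":0,"tx":-0.05,"ty":-0.075,"tz":0,"spin":6}
    - {"claw":0,"tx":-0.067,"ty":-0.1,"tz":0,"spin":8}
    - {"claw":0,"tx":-0.084,"ty":-0.126,"tz":0,"spin":10}
    - {"claw":0,"tx":-0.1,"ty":-0.15,"tz":0,"spin":12}
    - {"claw":0,"tx":-0.117,"ty":-0.176,"tz":0,"spin":14}

```text
time: 4.4
position: [0.577, -0.064, 0.3483]
tool_rot: [-0.98, -2.983, 0.003]
ft_force: [-0.0, 0.7, -2.0]
grip_width: 0.637
```

```bash
python3 - <<'E'
from h import *
st=get_state();R=cv2.Rodrigues(st["tool_rot"])[0];print(st["position"],R.round(4),st["ft_force"],st["torque"],st["grip_width"])
d=np.array([.591,-.1254,st["position"][2]])-st["position"];print(R.T@d, np.degrees(np.arctan2(R[1,1],R[0,1])))
E
```

```text
[ 0.57702502 -0.06404435  0.34832483] [[-8.052e-01  5.931e-01 -2.500e-03]
 [ 5.931e-01  8.052e-01 -9.000e-04]
 [ 1.400e-03 -2.200e-03 -1.000e+00]] [-0.03733646  0.67841324 -1.95245821] [ 0.05053946 -0.01994633 -0.00319569] 0.6373750604762763
[-4.76395168e-02 -4.11131531e-02  2.34263470e-05] 53.625843256235285
```

step_arm:
  increments:
    - {"claw":0,"tx":-0.015,"ty":-0.014,"tz":0,"spin":1}
    - {"claw":0,"tx":-0.03,"ty":-0.028,"tz":0,"spin":1.7}
    - {"claw":0,"tx":-0.042,"ty":-0.038,"tz":0,"spin":1.7}
    - {"claw":0,"tx":-0.049,"ty":-0.045,"tz":0,"spin":1.7}
    - {"claw":0,"tx":-0.049,"ty":-0.045,"tz":0,"spin":1.7}
    - {"claw":0,"tx":-0.049,"ty":-0.045,"tz":0,"spin":1.7}

```text
time: 4.9
position: [0.5903, -0.1266, 0.3489]
tool_rot: [-1.021, -2.969, 0.001]
ft_force: [0.4, 0.6, -3.4]
grip_width: 0.642
```

```bash
python3 look.py d 310 130 120 100 70 30 140 150
```

```text
scale 3.2916666666666665
scale 2.8214285714285716
5.0 [ 0.5907 -0.1245  0.3492] [ 0.6614  0.0457 -2.6457] [ 0.0233  0.0014 -0.0154] 0.6437879823999062
[[-0.7908  0.6121 -0.001 ]
 [ 0.6121  0.7908  0.001 ]
 [ 0.0014  0.0002 -1.    ]]
hold [ 0.5905 -0.1244  0.1857] joints [-0.2746  0.2749  0.5229  1.6627 -0.1445  1.2437  1.1909]
```

View pics/d.png

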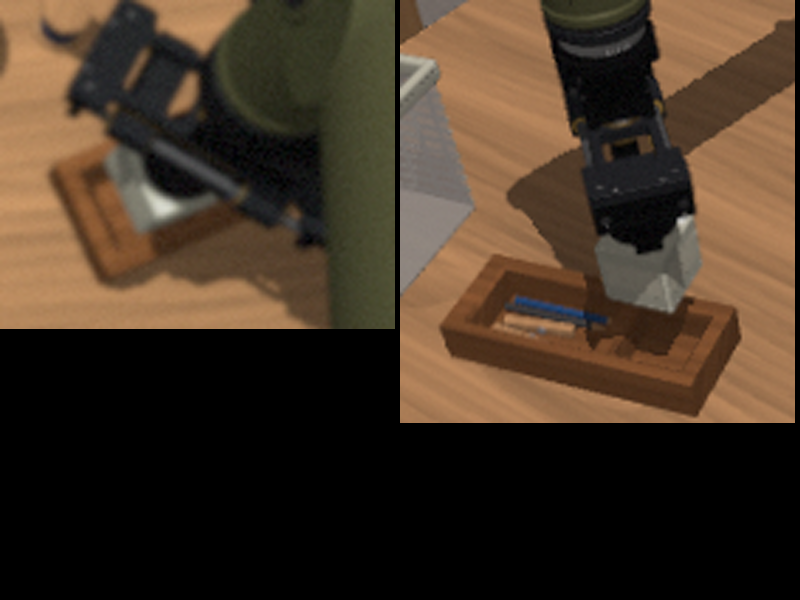

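The pot hangs over the well end, with the pot at scene crop (650,265) and the well at (665,345), but it looks turned or tilted. I overlay a model wireframe.

```bash
cat > ov.py <<'E'
import sys
from h import *
def wire(q,z0,tilt=0,ax=0,zs=(.003,.061),a=.031):
    L=np.array([[sx*a,sy*a,z] for z in zs for sx,sy in((1,1),(-1,1),(-1,-1),(1,-1))])
    Rt=cv2.Rodrigues(np.array([np.cos(ax),np.sin(ax),0])*tilt)[0]
    W=place([0,0,q[2]],L); p=np.array([0,0,.0865]); W=(W-p)@Rt.T+p
    return W+[q[0],q[1],z0]
def draw(name,pics,W,col=(0,255,0),B=None):
    outs=[]
    for cam,f,x,y,w,h,k in pics:
        im=cv2.resize(cv2.imread(f)[y:y+h,x:x+w],None,fx=k,fy=k,interpolation=cv2.INTER_CUBIC)
        for M,c in((W,col),(B,(255,200,0))):
            if M is None: continue
            u=np.round(((proj(cam,M)-[x,y])+.5)*k-.5).astype(int)
            for i,j in [(0,1),(1,2),(2,3),(3,0),(4,5),(5,6),(6,7),(7,4),(0,4),(1,5),(2,6),(3,7)]:
                cv2.line(im,tuple(map(int,u[i])),tuple(map(int,u[j])),c,1)
        outs.append(im)
    H=max(o.shape[0] for o in outs);out=np.hstack([cv2.copyMakeBorder(o,0,H-o.shape[0],0,6,cv2.BORDER_CONSTANT) for o in outs]);print(out.shape);cv2.imwrite(f"pics/{name}.png",out)
E
python3 - <<'E'
from ov import *
W=wire([.5905,-.1244,np.radians(16.4)],.0992)
B=wire([.591,-.1254,np.radians(16.4)],0,zs=(.006,.04),a=.0365)
draw("d2",[("top","pics/d_t.png",320,155,70,70,5.5),("scene","pics/d_s.png",125,90,75,85,5.5)],W,B=B)
E
```

```text
(468, 809, 3)
```

View pics/d2.png

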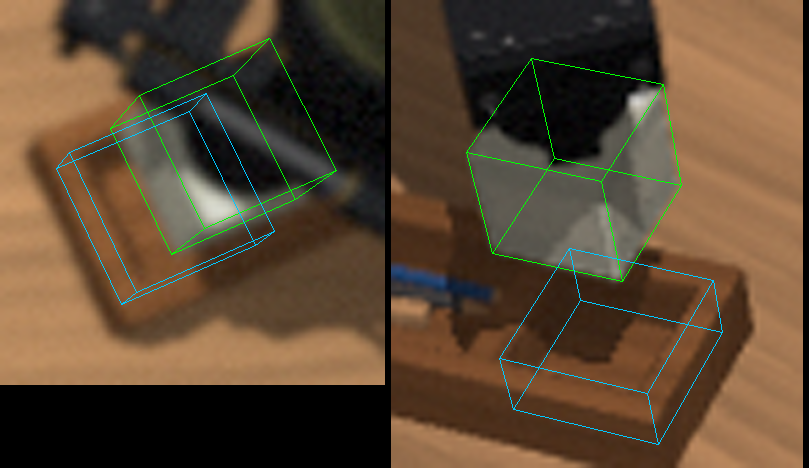

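The green wireframe of an upright pot at my estimated pose matches the picture in both views. The blue well outline is the less certain one, so I refine the block by its image edges in the unobstructed first pictures and check it.

```bash
cat > ref.py <<'E'
from ov import *
from scipy.optimize import minimize
from scipy.ndimage import map_coordinates as mc
G={}
for n in("top","scene"):
    im=np.zeros((384,512))
    for f in("0",):
        g=cv2.GaussianBlur(cv2.imread(f"pics/{n}{f}.png").astype(np.float32),(0,0),1.0)
        gx=np.stack([cv2.Sobel(g[...,c],cv2.CV_32F,1,0) for c in range(3)],-1);gy=np.stack([cv2.Sobel(g[...,c],cv2.CV_32F,0,1) for c in range(3)],-1)
    G[n]=(gx.sum(-1),gy.sum(-1))
def edges(pts):
    return [(pts[i],pts[(i+1)%4]) for i in range(4)]
E=edges([(.05,.05,.04),(-.05,.05,.04),(-.05,-.2,.04),(.05,-.2,.04)])+edges([(.0365,.0365,.04),(-.0365,.0365,.04),(-.0365,-.0365,.04),(.0365,-.0365,.04)])
E+=[((-.05,.05,0),(.05,.05,0)),((.05,.05,0),(.05,-.2,0)),((.05,.05,0),(.05,.05,.04))]
t=np.linspace(.04,.96,40)[:,None]
def score(q,per=False):
    s=0;o=[]
    for n in G:
        for a,b in E:
            u=proj(n,place(q,np.array(a)*(1-t)+np.array(b)*t));d=u[-1]-u[0];L=np.hypot(*d);nx,ny=-d[1]/L,d[0]/L
            v=mc(G[n][0],[u[:,1],u[:,0]],order=1)*nx+mc(G[n][1],[u[:,1],u[:,0]],order=1)*ny
            o.append(abs(v.mean()));s+=min(o[-1],150)*L
    return -s
for q0 in([.591,-.1254,.2861],[.594,-.122,.28],[.588,-.129,.29]):
    r=minimize(score,q0,method="Nelder-Mead",options=dict(initial_simplex=[q0]+[list(np.array(q0)+d) for d in ((.004,0,0),(0,.004,0),(0,0,.02))]));print(r.x,np.degrees(r.x[2]),r.fun)
q=r.x
B=wire(q,0,zs=(.006,.04),a=.0365);W=place(q,[(.05,.05,0),(-.05,.05,0),(-.05,-.2,0),(.05,-.2,0),(.05,.05,.04),(-.05,.05,.04),(-.05,-.2,.04),(.05,-.2,.04)])
draw("ref",[("top","pics/top0.png",322,152,66,68,6),("scene","pics/scene0.png",135,118,60,62,6.4)],W,B=B)
E
python3 ref.py
```

```text
Traceback (most recent call last):
  File "ref.py", line 25, in <module>
    r=minimize(score,q0,method="Nelder-Mead",options=dict(initial_simplex=[q0]+[list(np.array(q0)+d) for d in ((.004,0,0),(0,.004,0),(0,0,.02))]));print(r.x,np.degrees(r.x[2]),r.fun)
  File "ref.py", line 20, in score
    u=proj(n,place(q,np.array(a)*(1-t)+np.array(b)*t));d=u[-1]-u[0];L=np.hypot(*d);nx,ny=-d[1]/L,d[0]/L
  File "h.py", line 5, in proj
    p=imaging.camera_params(n);T=p["camera_from_world"]
ValueError: time passes only in moves, steps and waits
```

Too many camera_params calls, so I cache them.

```bash
sed -i 's/^from scipy.optimize import least_squares/&\nimport functools\ncamp=functools.cache(lambda n:imaging.camera_params(n))/; s/p=imaging.camera_params(n)/p=camp(n)/' h.py; python3 ref.py
```

```text
[ 0.59545684 -0.12647278  0.27459515] 15.733142903534656 -122581.30552023093
[ 0.5954578  -0.12646943  0.27512329] 15.76340318718808 -122581.40168307771
[ 0.59545775 -0.12646944  0.27512325] 15.763401247307922 -122581.40196691512
(408, 792, 3)
```

View pics/ref.png

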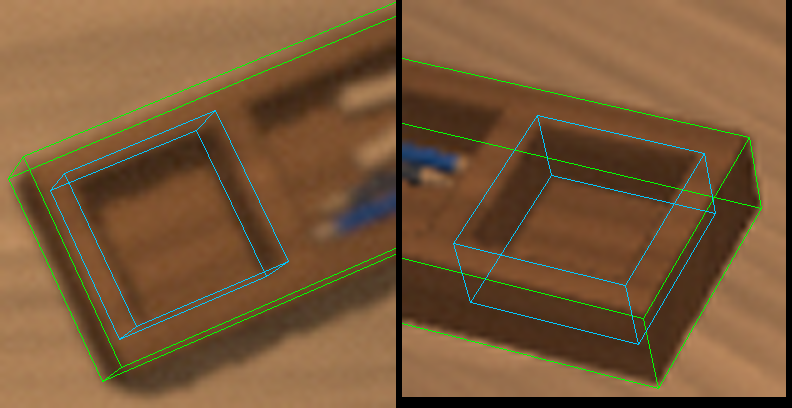

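The outer block outline fits, but the visible well edge is the inner edge of the chamfer. I refit with that edge and the floor, leaving out the shadowed ground edges.

```bash
sed -i 's/^E+=.*/E=E[:4]+edges([(.0335,.0335,.037),(-.0335,.0335,.037),(-.0335,-.0335,.037),(.0335,-.0335,.037)])+[((.05,.05,0),(.05,.05,.04)),((-.0335,-.0335,.006),(-.0335,.0335,.006)),((-.0335,-.0335,.006),(.0335,-.0335,.006))]/; s/a=.0365);W=/a=.0335);W=/; s/zs=(.006,.04)/zs=(.006,.037)/; s/draw("ref"/draw("ref2"/' ref.py; cat >> ref.py <<'E'
E0=E
for nm,k in(("outer",slice(0,4)),("well",slice(4,8)),("floor+well",slice(4,11))):
    E=E0[k]
    for n in ("top","scene"):
        GG=G;G={n:GG[n]};r=minimize(score,q,method="Nelder-Mead",options=dict(initial_simplex=[q]+[list(np.array(q)+d) for d in ((.003,0,0),(0,.003,0),(0,0,.01))]));print(nm,n,r.x);G=GG
E
python3 ref.py
```

```text
[ 0.59343924 -0.12693555  0.2886717 ] 16.539669881972003 -97103.41325952168
[ 0.59343913 -0.12693557  0.28867204] 16.539689499934433 -97103.4127312088
[ 0.5934392  -0.12693556  0.28867188] 16.539680398964215 -97103.41332806644
(408, 792, 3)
outer top [ 0.59399106 -0.12679531  0.28118703]
outer scene [ 0.59179773 -0.12640834  0.32327298]
well top [ 0.5929982  -0.12597169  0.27407383]
well scene [ 0.59572631 -0.12549615  0.29288179]
floor+well top [ 0.59319885 -0.12591044  0.27412348]
floor+well scene [ 0.59296382 -0.12671547  0.33440443]
```

View pics/ref2.png

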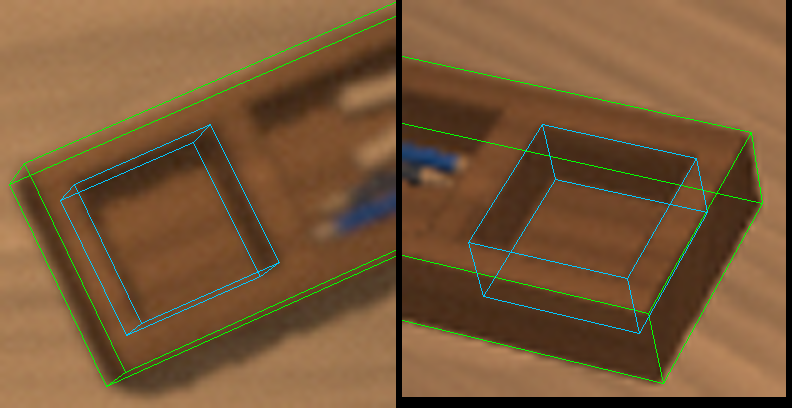

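The fit is now good in both views: well at (0.5935, −0.1265), yaw 16.4°. I correct by (3, −1.5) mm and descend slowly.

step_arm:
  increments:
    - {"claw":0,"tx":-0.0033,"ty":0.0006,"tz":0.005,"spin":0}
    - {"claw":0,"tx":-0.0033,"ty":0.0006,"tz":0.018,"spin":0}
    - {"claw":0,"tx":-0.0033,"ty":0.0006,"tz":0.033,"spin":0}
    - {"claw":0,"tx":-0.0033,"ty":0.0006,"tz":0.045,"spin":0}
    - {"claw":0,"tx":-0.0033,"ty":0.0006,"tz":0.052,"spin":0}
    - {"claw":0,"tx":-0.0033,"ty":0.0006,"tz":0.055,"spin":0}
    - {"claw":0,"tx":-0.0033,"ty":0.0006,"tz":0.055,"spin":0}
    - {"claw":0,"tx":-0.0033,"ty":0.0006,"tz":0.055,"spin":0}

```text
time: 5.67
position: [0.594, -0.1271, 0.295]
tool_rot: [1.017, 2.972, 0.0]
ft_force: [-0.2, -0.2, -1.9]
grip_width: 0.641
```

step_arm:
  increments:
    - {"claw":0,"tx":0,"ty":0,"tz":0.003,"spin":0}
    - {"claw":0,"tx":0,"ty":0,"tz":0.006,"spin":0}
    - {"claw":0,"tx":0,"ty":0,"tz":0.009,"spin":0}
    - {"claw":0,"tx":0,"ty":0,"tz":0.012,"spin":0}
    - {"claw":0,"tx":0,"ty":0,"tz":0.012,"spin":0}

```text
time: 6.08
position: [0.5936, -0.127, 0.282]
tool_rot: [-1.017, -2.971, 0.0]
ft_force: [0.4, -0.7, -2.5]
grip_width: 0.645
```

```bash
cat > s.py <<'E'
from h import *
np.set_printoptions(precision=4,suppress=True)
st=get_state();R=cv2.Rodrigues(st["tool_rot"])[0];print(st["time"],"hold",st["position"]+R[:,2]*ctrl.hold_point_z,"F",st["ft_force"],"Ft",R.T@st["ft_force"],"T",st["torque"],"g",st["grip_width"],"yaw",np.degrees(np.arctan2(R[1,1],R[0,1])),"tilt",np.degrees(np.arccos(-R[2,2])),"j7",st["joint_positions"][6])
E
python3 s.py
```

```text
6.0833 hold [ 0.5934 -0.1269  0.1185] F [ 0.4035 -0.7375 -2.459 ] Ft [-0.7731 -0.3344  2.4584] T [-0.0242 -0.008  -0.0136] g 0.6449394067068415 yaw 52.20083556197707 tilt 0.058973391871179164 j7 1.2215987062744307
```

The pot is already 8 mm into the well with no side load. I continue to the floor.

step_arm:
  increments:
    - {"claw":0,"tx":0,"ty":0,"tz":0.004,"spin":0}
    - {"claw":0,"tx":0,"ty":0,"tz":0.008,"spin":0}
    - {"claw":0,"tx":0,"ty":0,"tz":0.012,"spin":0}
    - {"claw":0,"tx":0,"ty":0,"tz":0.016,"spin":0}
    - {"claw":0,"tx":0,"ty":0,"tz":0.02,"spin":0}
    - {"claw":0,"tx":0,"ty":0,"tz":0.023,"spin":0}
    - {"claw":0,"tx":0,"ty":0,"tz":0.025,"spin":0}
    - {"claw":0,"tx":0,"ty":0,"tz":0.025,"spin":0}

```text
time: 6.75
position: [0.5937, -0.127, 0.2571]
tool_rot: [-1.017, -2.971, 0.0]
ft_force: [-0.3, -0.2, -2.9]
grip_width: 0.641
```

step_arm:
  increments:
    - {"claw":0,"tx":0,"ty":0,"tz":0.001,"spin":0}
    - {"claw":0,"tx":0,"ty":0,"tz":0.002,"spin":0}
    - {"claw":0,"tx":0,"ty":0,"tz":0.002,"spin":0}

```text
time: 7.0
position: [0.594, -0.1272, 0.2562]
tool_rot: [1.018, 2.971, 0.0]
ft_force: [-0.7, -0.1, -2.5]
grip_width: 0.644
```

```bash
python3 s.py
```

```text
7.0 hold [ 0.5941 -0.1272  0.0927] F [-0.717  -0.0714 -2.5406] Ft [ 0.5243 -0.4971  2.54  ] T [-0.0612  0.0926 -0.0077] g 0.6437430750649804 yaw 52.193462608796054 tilt 0.04416695537166844 j7 1.2341738357491092
```

step_arm:
  increments:
    - {"claw":0,"tx":0,"ty":0,"tz":0.001,"spin":0}
    - {"claw":0,"tx":0,"ty":0,"tz":0.002,"spin":0}
    - {"claw":0,"tx":0,"ty":0,"tz":0.003,"spin":0}
    - {"claw":0,"tx":0,"ty":0,"tz":0.003,"spin":0}
    - {"claw":0,"tx":0,"ty":0,"tz":0.003,"spin":0}

```text
time: 7.42
position: [0.5944, -0.1276, 0.2556]
tool_rot: [1.017, 2.97, 0.002]
ft_force: [-3.9, 0.3, 12.2]
grip_width: 0.643
```

```bash
python3 s.py
```

```text
7.4167 hold [ 0.5948 -0.1276  0.0921] F [-3.9351  0.3209 12.2218] Ft [  3.2856  -2.1371 -12.231 ] T [ 0.1421  1.0403 -0.0066] g 0.6430086822159464 yaw 52.18360604121941 tilt 0.1390416025159281 j7 1.2356450223325584
```

The pot is on the floor: the underside works out at 6 mm and it takes 12 N down. Now I turn anticlockwise (negative spin), watching the torque.

step_arm:
  increments:
    - {"claw":0,"tx":0,"ty":0,"tz":0,"spin":-2}
    - {"claw":0,"tx":0,"ty":0,"tz":0,"spin":-5}
    - {"claw":0,"tx":0,"ty":0,"tz":0,"spin":-8}
    - {"claw":0,"tx":0,"ty":0,"tz":0,"spin":-11}
    - {"claw":0,"tx":0,"ty":0,"tz":0,"spin":-14}
    - {"claw":0,"tx":0,"ty":0,"tz":0,"spin":-17}
    - {"claw":0,"tx":0,"ty":0,"tz":0,"spin":-20}
    - {"claw":0,"tx":0,"ty":0,"tz":0,"spin":-20}
  force: 45

```text
time: 8.08
position: [0.5948, -0.1277, 0.2559]
tool_rot: [0.482, 3.1, 0.001]
ft_force: [-2.5, 0.2, 11.5]
grip_width: 0.638
```

```bash
python3 s.py
```

```text
8.0833 hold [ 0.5956 -0.1277  0.0924] F [-2.5493  0.1772 11.4704] Ft [  2.4352  -0.5892 -11.4814] T [0.1435 0.5752 0.0668] g 0.6383259374624913 yaw 72.3065613682594 tilt 0.25072202993031784 j7 1.5659444485683858
```

step_arm:
  increments:
    - {"claw":0,"tx":0,"ty":0,"tz":0,"spin":-4}
    - {"claw":0,"tx":0,"ty":0,"tz":0,"spin":-8}
    - {"claw":0,"tx":0,"ty":0,"tz":0,"spin":-12}
    - {"claw":0,"tx":0,"ty":0,"tz":0,"spin":-16}
    - {"claw":0,"tx":0,"ty":0,"tz":0,"spin":-20}
    - {"claw":0,"tx":0,"ty":0,"tz":0,"spin":-22}
    - {"claw":0,"tx":0,"ty":0,"tz":0,"spin":-22}

```text
time: 8.67
position: [0.5947, -0.1273, 0.256]
tool_rot: [-0.117, 3.136, 0.001]
ft_force: [-3.9, 0.8, 12.6]
grip_width: 0.641
```

```bash
python3 s.py
```

```text
8.6667 hold [ 0.5954 -0.1271  0.0925] F [-3.9212  0.8022 12.6281] Ft [  3.8011   1.0992 -12.6424] T [0.3746 0.8262 0.0124] g 0.640979067598102 yaw 94.26830952529438 tilt 0.2269719527179473 j7 1.9276811563452587
```

I continue a little and read the torque while it is moving.

step_arm:
  increments:
    - {"claw":0,"tx":0,"ty":0,"tz":0,"spin":-3}
    - {"claw":0,"tx":0,"ty":0,"tz":0,"spin":-6}

```text
time: 8.83
position: [0.5948, -0.1271, 0.2559]
tool_rot: [-0.281, 3.125, 0.001]
ft_force: [-3.9, 1.4, 12.7]
grip_width: 0.645
```

```bash
python3 s.py; python3 look.py e 310 130 120 100 130 100 75 75;
```

```text
8.8333 hold [ 0.5954 -0.1269  0.0924] F [-3.9445  1.3842 12.6908] Ft [  3.5818   2.0716 -12.7048] T [ 0.5095  0.8599 -0.2808] g 0.6447451026806093 yaw 100.28094795439236 tilt 0.23737933806811334 j7 2.027098993990847
scale 3.2916666666666665
scale 5.266666666666667
8.9333 [ 0.5947 -0.1274  0.2559] [-4.5785 -0.326  13.2959] [0.1065 1.0236 0.1078] 0.6414648497201965
[[-0.984  -0.1783  0.0035]
 [-0.1783  0.984   0.0004]
 [-0.0035 -0.0003 -1.    ]]
hold [ 0.5952 -0.1273  0.0924] joints [-0.1302  0.3556  0.3591  1.7424 -0.1416  1.0655  2.0267]
```

View pics/e.png

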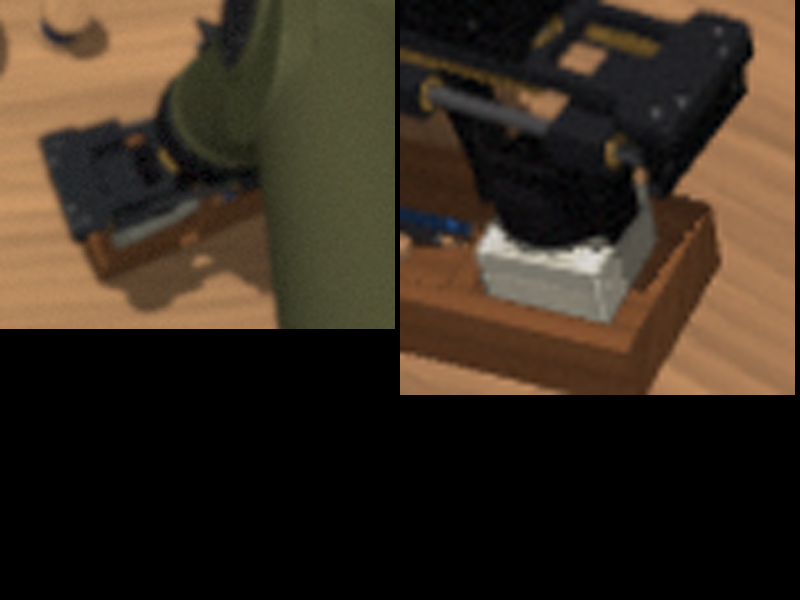

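The pot is seated square in the well (scene crop (560,270)), and the turning torque in motion was −0.28 N m, so the thread is working. The tool has turned 48°, but the pot's play takes a few degrees of that. I add 8° and try a small lift.

step_arm:
  increments:
    - {"claw":0,"tx":0,"ty":0,"tz":0,"spin":-3}
    - {"claw":0,"tx":0,"ty":0,"tz":0,"spin":-6}
    - {"claw":0,"tx":0,"ty":0,"tz":0,"spin":-8}
    - {"claw":0,"tx":0,"ty":0,"tz":0,"spin":-8}
    - {"claw":0,"tx":0,"ty":0,"tz":-0.003,"spin":-8}
    - {"claw":0,"tx":0,"ty":0,"tz":-0.005,"spin":-8}
    - {"claw":0,"tx":0,"ty":0,"tz":-0.007,"spin":-8}
    - {"claw":0,"tx":0,"ty":0,"tz":-0.007,"spin":-8}

```text
time: 9.6
position: [0.5941, -0.1272, 0.2602]
tool_rot: [-0.496, 3.101, -0.001]
ft_force: [0.0, -1.1, -0.3]
grip_width: 0.642
```

```bash
python3 s.py
```

```text
9.6 hold [ 0.5943 -0.1273  0.0967] F [ 0.0359 -1.0698 -0.3223] Ft [ 0.3002 -1.0273  0.3226] T [-0.0991 -0.1059  0.0181] g 0.6417674202891356 yaw 108.19082162385483 tilt 0.06825278406140015 j7 2.155260934884188
```

I have lifted 4 mm and only the cap's weight (−0.3 N) hangs on the wrist, so the thread is free and the pot stays down. Straight up 27 mm more.

step_arm:
  increments:
    - {"claw":0,"tx":0,"ty":0,"tz":-0.004,"spin":0}
    - {"claw":0,"tx":0,"ty":0,"tz":-0.008,"spin":0}
    - {"claw":0,"tx":0,"ty":0,"tz":-0.013,"spin":0}
    - {"claw":0,"tx":0,"ty":0,"tz":-0.018,"spin":0}
    - {"claw":0,"tx":0,"ty":0,"tz":-0.022,"spin":0}
    - {"claw":0,"tx":0,"ty":0,"tz":-0.025,"spin":0}
    - {"claw":0,"tx":0,"ty":0,"tz":-0.027,"spin":0}
    - {"claw":0,"tx":0,"ty":0,"tz":-0.027,"spin":0}

```text
time: 10.27
position: [0.594, -0.1271, 0.2874]
tool_rot: [-0.497, 3.101, -0.0]
ft_force: [-0.3, 1.0, 0.6]
grip_width: 0.634
```

step_arm:
  increments:
    - {"claw":0,"tx":0,"ty":0,"tz":0,"spin":0}
    - {"claw":0,"tx":0,"ty":0,"tz":0,"spin":0}
    - {"claw":0,"tx":0,"ty":0,"tz":0,"spin":0}
    - {"claw":0,"tx":0,"ty":0,"tz":0,"spin":0}

```text
time: 10.6
position: [0.5938, -0.1271, 0.2865]
tool_rot: [0.497, -3.102, -0.0]
ft_force: [-0.5, 1.0, -0.7]
grip_width: 0.641
```

```bash
python3 s.py; python3 look.py f 310 130 120 100 125 85 80 90
```

```text
10.6 hold [ 0.5937 -0.1271  0.123 ] F [-0.4931  0.9567 -0.7199] Ft [0.1694 1.0627 0.7201] T [0.0252 0.0362 0.0144] g 0.6412001448235535 yaw 108.19550904735218 tilt 0.02421946906636388 j7 2.147003683406816
scale 3.2916666666666665
scale 4.9375
10.7 [ 0.5938 -0.1271  0.2866] [-0.1999 -0.1966  0.0383] [ 0.0445 -0.0099 -0.0034] 0.6414485391107556
[[-0.95   -0.3123 -0.0002]
 [-0.3123  0.95    0.    ]
 [ 0.0002  0.0001 -1.    ]]
hold [ 0.5938 -0.1271  0.1231] joints [-0.1181  0.3215  0.342   1.7155 -0.1177  1.1249  2.147 ]
```

View pics/f.png

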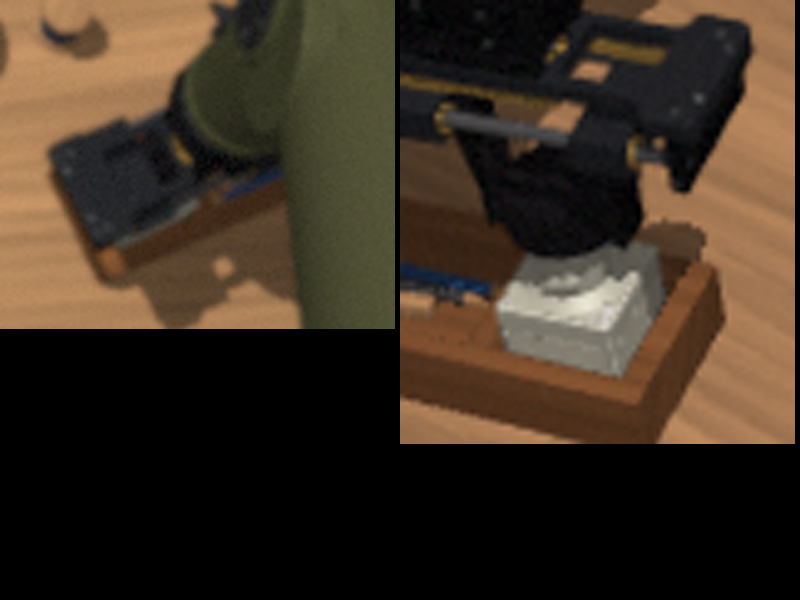

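The pot is still fully down and square: its near corner at the block is at scene pixel about (169.5,161), the same as before the lift. The cap hangs clear above the neck and the wrist shows only about the cap's weight. Handing in.

```bash
python3 -c "
from bench import workorder
print(workorder.close_job())"; python3 s.py
```

```text
the job is handed in; nothing more can be done
None
the job is handed in; nothing more can be done
```

The pot was carried by its cap into the well and seated on the floor. I then turned the cap about 56° anticlockwise and lifted it about 31 mm straight up. I handed the job in at about 10.7 s while still holding it; no verdict was reported.

**Last checks that agreed:**
- **Pot:** it sits at the same pixels as before the lift, still down and square in the well.
- **Cap:** the lower edge is about 100 mm above the pot's underside, about 12 mm over the rim. The tool is upright to 0.02° and the grip opening is 56 mm.
- **Wrist force:** it read within about 1.3 N of zero, which is only the cap's weight and sensor noise.

**What went differently or stayed unchecked:**
- **Decoy caps:** the turquoise and yellow caps, standing on their brushes, toppled and rolled while the arm was approaching. I saw no sign that the arm touched them. The turquoise one came to rest beside the orange, which looked unmoved.
- **Bystanders:** I did not measure the cup, orange, hoop or reel again at the end.
- **Well position:** my first estimate was about 3 mm off; I corrected it before inserting.
- **Brush:** it is hidden in the pictures, so that it touches nothing is inferred from the position and force.
- **Pictures:** I viewed 13, three over the budget of 10.

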